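# Try a knife ferrule on the gauge pin, then hold it up in spring tongs

### The job

Try the brass ferrule on the gauge: set it over the upright pin so that it sits flat, all the way down, on the steel block, and let go of it. Then pick up the spring tongs with the orange sleeves, close their jaws on the ferrule where it sits, lift it off the pin and finish while still holding it up in the tongs, still, at least 15 cm above the bench, touched by the tongs only. Leave the other things on the bench where they are.

Things in the scene. Friction and masses are not known exactly. Their poses are not given: they have to be found in the camera images.
- ferrule: brass ferrule (short tube, stands upright, axis z): 28 mm outside, 20 mm bore, 24 mm tall, 40 to 75 g. Origin at the centre of its underside. Starts standing on the bench, on the left or the right.
- gauge: fixed gauge: bright steel block 56 x 56 mm, 25 mm tall, with an upright steel pin 17 mm in diameter in the middle of its top; the pin is 33 mm tall, the upper 8 mm tapering to 9 mm. Origin at the centre of the block's underside, z up.
- gauge_seat (a point): foot of the pin, at the middle of the block's top face: where the ferrule's underside centre comes when it sits home.
- tongs: spring tongs, about 105 g, lying flat on the cork pad: two steel arms joined at a round post at the back, sprung open to a V (each splayed 0.1 rad), 145 mm long, 22 mm tall, an orange sleeve on each arm. Origin under the hinge post, on the underside; x runs along the middle line from hinge to jaws as they lie open, z up. Centre of mass about 60 mm ahead of the hinge.
- tongs_grip (a point): middle between the sleeves, 63 mm ahead of the hinge, 11 mm above the underside, axes as the tongs: squeeze here along y. Sleeves 50 mm long, 22 mm tall; width over them here 56 mm open, 44 mm with the jaws on the ferrule (sleeves then parallel).
- tongs_jaws (a point): middle between the open rubber jaw pads, 126 mm ahead of the hinge (63 mm ahead of tongs_grip), 11 mm above the underside. Pads 22 mm long, 2 to 20 mm above the underside, 53 mm apart inside when open.
- tongs_arm (a joint): how far the tongs are squeezed, rad: 0 sprung open, about 0.2 with the jaws on the 28 mm ferrule, 0.32 shut as far as they go. Squeezing at the sleeves takes about 3 N to start and 6 N to bring the jaws to 28 mm; they spring open when let go.
- rest: cork pad fixed to the bench on which the tongs lie, 130 x 85 mm, 15 mm thick; origin at the centre of its underside, x along its long side.
- copper_collar: bystander: copper collar, 40 mm outside, 16 mm tall, wider than the brass ferrule. Origin at the centre of its underside.
- handle_blank: bystander: dark wooden handle blank, 120 x 24 x 24 mm, lying. Origin at the centre of its underside.
- pale_blank: bystander: pale wooden handle blank, 120 x 24 x 24 mm, lying. Origin at the centre of its underside.
- glue_jar: bystander: amber jar, 52 mm across, 70 mm tall. Origin at the centre of its underside.
- file_brush: bystander: bench brush, lying. Origin at the centre of its underside.
- mug: bystander: blue mug, 76 mm across, 85 mm tall. Origin at the centre of its underside.
- whetstone: bystander: terracotta-coloured whetstone, 180 x 60 x 22 mm, lying. Origin at the centre of its underside.
Mind the look-alikes: they are no part of the job. There is more than one size of the tongs; the job needs the middle-sized. What is shaped like the gauge but turquoise is not meant.

How it is judged:
On the way, in this order (a step that is already met when the one before it is completed fails the run):
1. the ferrule sits home on the gauge pin, let go (horizontal distance between ferrule and gauge_seat below 0.004 m and z of ferrule in the frame of gauge_seat below 0.003 m and angle between ferrule's own z axis and vertical below 0.1 rad and contact force between the fingers and ferrule below 0.1 N), for 0.2 s.
2. the tongs, held in the fingers, are closed on the seated ferrule (horizontal distance between ferrule and gauge_seat below 0.006 m and z of ferrule in the frame of gauge_seat below 0.005 m and angle between ferrule's own z axis and vertical below 0.1 rad and contact force between the fingers and ferrule below 0.1 N and contact force between tongs and ferrule above 0.5 N and contact force between the fingers and tongs above 1 N and value of joint tongs_arm above 0.13 rad), for 0.1 s.
At the end, for the whole second after the job is handed in: The ferrule's underside is more than 140 mm above the bench and still (under 30 mm/s), clamped in the tongs (tongs joint 0.13 to 0.27 rad, more than 0.5 N on the ferrule), the tongs are gripped by the fingers (more than 1 N) and off the bench, and neither fingers, arm nor gauge touch the ferrule (height (world z) of ferrule above 0.14 m and height (world z) of tongs above 0.1 m and contact force between tongs and ferrule above 0.5 N and contact force between the fingers and tongs above 1 N and value of joint tongs_arm between 0.13 and 0.27 rad and contact force between each of the fingers, the arm, gauge and ferrule below 0.1 N and linear speed of ferrule below 0.03 m/s); the arm keeps its last pose, push and grip.
It fails at once if a bystander is moved more than 30 mm (distance of any of copper_collar, handle_blank, pale_blank, glue_jar, file_brush, mug, whetstone from where it was at the start of the episode above 0.03 m).
It also fails if it takes over 54 s, if anything falls off the work surface, if the arm or the gripper's body presses on something with over 40 N, if the wrist force passes 120 N, or if a joint passes its speed limit or range.

### The arm

A 6-joint arm with a two-finger parallel gripper is mounted at the origin on the work surface. World frame = base frame: x ahead of the robot, y to its left, z up, the work surface at z = 0. Lengths are in m, angles in rad, forces in N, time in s.
With the tool pointing down it reaches from about 0.275 to 0.825 m from the base axis. Payload 5.2 kg.
Tool frame: the origin (TCP) lies on the centre line of the jaws, within the pads' length; the fingertips stand 14 mm ahead of it and the grasp point (between the pads) lies 5 mm behind it; z points along the fingers, y is the line along which they close (so a half turn about z gives the same grasp; the last joint's range is limited). The gripper opens to 93 mm and grips with 3 to 60 N. Pads are 15 mm wide; open, the fingers measure 128 mm over their backs; the gripper's body (75 mm by 188 mm) begins 65 mm behind the grasp point.
Start: joints at [-1.531, 0.259, 1.535, -0, 1.348, -0.203], TCP at [0.132, -0.534, 0.233] pointing down, gripper open.
Joint ranges: [-3.14, 3.14], [-0.91, 2.08], [0.19, 2.58], [-1.22, 4.36], [0.22, 2.71], [-3.12, 3.12]. Speed limits (rad/s): [2.57, 2.57, 3.14, 3.14, 3.14, 3.14].

### API

Orientations are given as a unit quaternion [x, y, z, w].
In Python, from cell import r gives the robot as it stands.
- The arm moves only by the tool apply_moves, never from a script. Its argument "rows" is a list of rows, each an object with "claw": the finger opening in mm, from 0 to 93; "offset": the shift along the tool's x, y, z in mm, a list of three; "twist": the turn, a rotation vector about the tool's x, y, z in rad, a list of three. In form: [{"claw": claw, "offset": [x, y, z], "twist": [rx, ry, rz]}, ...]. A call has 1 to 10 rows; each row is the pose to reach, as a shift and turn from the pose commanded when the call began, along the tool's axes at that moment; what a row does not reach only later rows make up. A row lasts 1/10 s, in which the tool goes at most 50 mm and 8.59 degrees, less where a joint would pass 70% of its speed; a pose out of reach is approached as far as the arm can. A call with a gripper value outside its range is refused whole. The fingers move at their own pace and stop on an object; "force" is the grip in N (left out, the last holds). Time passes only in rows, so rows that repeat a pose let the fingers close. It gives the time, the measured TCP pose, the force, the opening and the grip force at its end, in the units of the state.
- r.get_state(): the state, without advancing time (a new reading comes with each control period).
- r.snapshot(name): name is "side" or "top" or "wrist"; returns a dict with "color" (400x640x3 uint8, blue, green, red), "z_map" (400x640 float32, m along the optical axis (not along the pixel's ray), 0 where there is no reading), "camera_matrix" (3x3 intrinsics, pixels), "R" (3x3) and "t" (3): a world point X has camera coordinates R X + t. Camera axes: x right, y down, z forward; pixel columns grow to the right and rows downward; lengths in m; the calibration is good to about 2 mm. A picture is of the moment at which its call begins.
- r.job_done(): hands the job in; it is judged then, once.
The state is a dict: "time_s": time; "joints": joint angles; "qvel": joint speeds; "joint_torque": joint torques, N m; "position": TCP position; "tcp_rot": TCP orientation; "contact_force": force on the tool from outside, world axes, zero at the start; "ft_torque": the same for the moment, N m; "opening": opening from 0.0 (shut) to 1.0 (fully open); "grasp_force": force on a finger pad.
Only numpy, scipy, OpenCV 4.12 (cv2) and the standard library are available. Lean on these libraries where they do the work, as an engineer would, in place of code of your own. Each camera call takes 0.05 s, during which the arm holds its last target. There are 200 camera calls.

## Working session

There is one attempt and no reset: what is moved stays moved. The work goes in short steps, Python scripts to look and compute and a tool call to move; the robot and the scene stay as the last step left them, time stands still between calls to the robot, and variables do not carry over. Pictures are saved under pics/ and viewed, at most 12 in all, crops included, and the job is handed in when it is done.

Besides the shell and the picture viewer there is one more tool, called after "Emit:" as name(argument=value, ...) on one line, values as JSON. apply_moves: Moves the arm, as the interface text tells. Its arguments: {"type":"object","properties":{"rows":{"type":"array"},"force":{"type":"number"}},"required":["rows"]}

```bash
mkdir -p pics; ls
cat > h.py <<'E'
import numpy as np, cv2, pickle
from cell import r
from scipy.spatial.transform import Rotation as Rn
def snap(name,tag):
    s=r.snapshot(name); pickle.dump(s,open(f'pics/{tag}.pkl','wb')); cv2.imwrite(f'pics/{tag}.png',s['color']); return s
def load(tag): return pickle.load(open(f'pics/{tag}.pkl','rb'))
def px(s,u,v,z=None):
    """world point of pixel by depth, or by intersecting plane z"""
    K,R,t=s['camera_matrix'],np.array(s['R']),np.array(s['t'])
    d=np.linalg.solve(K,[u,v,1.]); c=-R.T@t
    if z is None:
        w=np.median(s['z_map'][v-1:v+2,u-1:u+2]); return R.T@(d*w-t)
    g=R.T@d; return c+g*(z-c[2])/g[2]
def cloud(s):
    K,R,t=s['camera_matrix'],np.array(s['R']),np.array(s['t'])
    v,u=np.mgrid[0:400,0:640]; z=s['z_map']
    P=np.stack([(u-K[0,2])/K[0,0]*z,(v-K[1,2])/K[1,1]*z,z],-1)
    return (P-t)@R
E
python3 - <<'E'
from h import *
for n in('top','side'): s=snap(n,n+'0'); print(n,-np.array(s['R']).T@s['t'],s['camera_matrix'][0,0])
st=r.get_state(); print(st)
E
```

```text
pics
top [0.32769785 0.01674071 1.38830142] 436.3259024773054
side [0.07141201 0.77152423 1.12428832] 469.6493208550375
{'time_s': 0.1, 'joints': array([-1.53081174e+00,  2.59270670e-01,  1.53595969e+00,  1.03574691e-05,
        1.34796238e+00, -2.02820174e-01]), 'qvel': array([-0.00086602, -0.00225906, -0.00239245, -0.00151724, -0.0006705 ,
        0.00249119]), 'joint_torque': array([ 3.06603884e-03, -4.38206184e+01, -2.84643728e+01,  7.20849400e-02,
        3.61229992e-02, -4.86700344e-05]), 'position': array([ 0.1322315 , -0.53340381,  0.2319061 ]), 'tcp_rot': array([ 9.92639599e-01,  1.21103203e-01,  7.00990070e-05, -7.96984109e-04]), 'contact_force': array([ 0.69956755,  0.44086089, -0.66249665]), 'ft_torque': array([-0.03018163, -0.04876896,  0.00563621]), 'grasp_force': 0.0, 'opening': 1.0006230897182689}
```

View pics/top0.png

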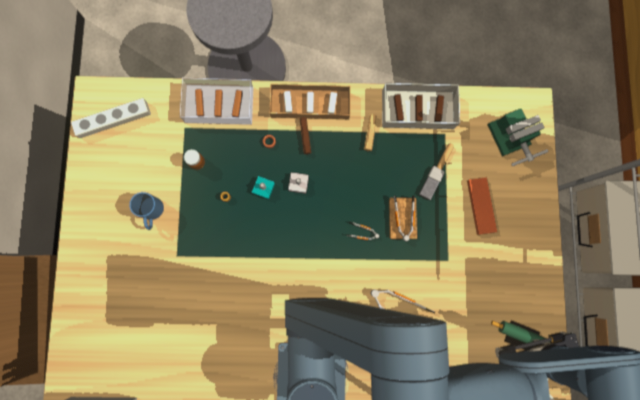

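View pics/side0.png

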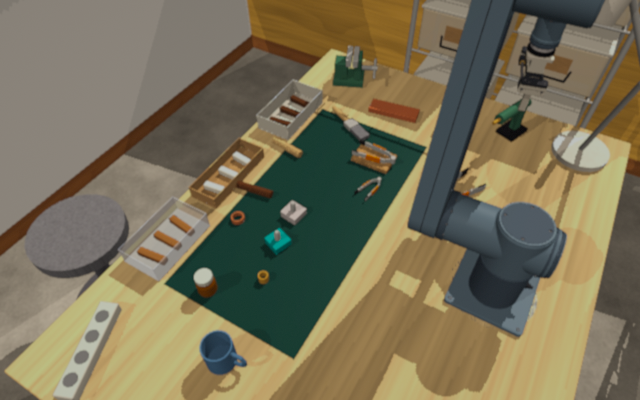

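Top view: ferrule at about (225,197), steel gauge (299,183), turquoise decoy (263,187), collar (269,141), tongs on the cork pad (403,217), small tongs (364,232), large tongs (400,298). Next, enlarged crops of the important parts.

Run:
```python
from h import *
t=load('top0')
for n,(u,v) in dict(fer=(225,197),gauge=(299,183),pad=(403,217),teal=(263,187)).items(): print(n,px(t,u,v).round(3))
c=t['color']
a=cv2.resize(c[165:225,205:325],None,fx=6,fy=6,interpolation=cv2.INTER_CUBIC)
b=cv2.resize(c[185:255,340:440],None,fx=7,fy=7,interpolation=cv2.INTER_CUBIC)[:, :700]
b=cv2.resize(c[190:246,340:430],None,fx=8,fy=8,interpolation=cv2.INTER_CUBIC)[:220*2]
a=cv2.resize(a,(720,360)); b=cv2.resize(c[194:244,380:428],(240*1,250),interpolation=cv2.INTER_CUBIC)
im=np.zeros((600,720,3),np.uint8); im[:360]=a; b=cv2.resize(c[194:242,343:428],(425,240),interpolation=cv2.INTER_CUBIC); im[360:,:425]=b
cv2.imwrite('pics/c1.png',im)
```

```text
fer [ 0.551  0.284 -0.   ]
gauge [0.594 0.047 0.036]
pad [ 0.495 -0.286  0.015]
teal [0.576 0.158 0.05 ]
```

View pics/c1.png

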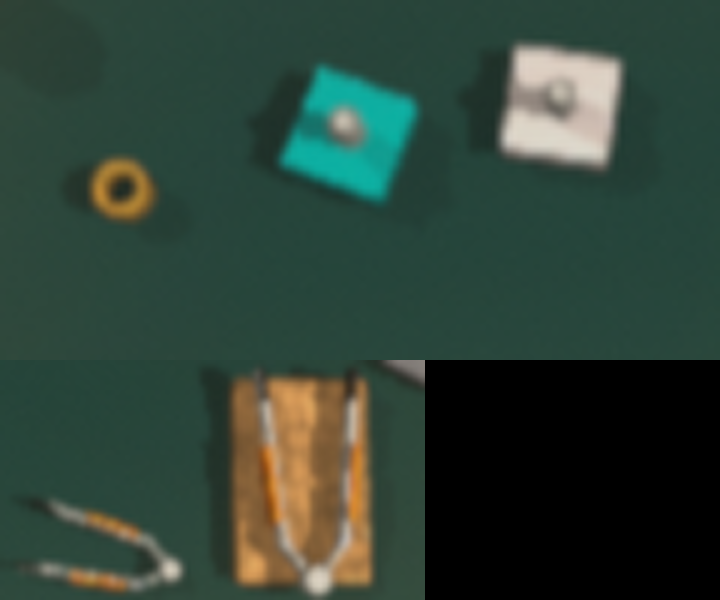

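The crops show the ferrule ring centred at top pixel (225.3,196.3) and the gauge pin near (298.5,181). The middle tongs have their hinge at (406.6,238) and point up the image (+x).

```bash
cat >> h.py <<'E'
def tool():
    s=r.get_state(); return np.array(s['position']),Rn.from_quat(s['tcp_rot']),s
def goto(p,yaw):
    """offset(mm)/twist to reach TCP p with the tool down and tool x at yaw"""
    q,R,s=tool(); T=Rn.from_euler('z',yaw)*Rn.from_rotvec([np.pi,0,0])
    d=R.inv().apply(np.array(p)-q)*1000; w=(R.inv()*T).as_rotvec()
    print('offset',d.round(1),'len',np.linalg.norm(d).round(1),'twist',w.round(3),'t',s['time_s'],'pos',q.round(4),'open',round(float(s['opening'])*93,1),'F',s['contact_force'].round(1))
E
python3 - <<'E'
from h import *
s=snap('wrist','w0'); q,R,st=tool(); c=-np.array(s['R']).T@s['t']
print('cam in tool',R.inv().apply(c-q).round(4),'axes',(R.as_matrix().T@np.array(s['R']).T).round(3),s['camera_matrix'])
goto([0.55,0.12,0.28],0.0)
E
```

```text
cam in tool [ 0.0676  0.0009 -0.1526] axes [[-0.    -0.97  -0.243]
 [ 1.    -0.    -0.   ]
 [ 0.    -0.243  0.97 ]] [[354.43072948   0.         322.72930445]
 [  0.         354.43072948 196.8591057 ]
 [  0.           0.           1.        ]]
offset [ 562.6 -533.9  -47.1] len 777.1 twist [-0.001 -0.     0.243] t 0.15 pos [ 0.1322 -0.5335  0.232 ] open 93.1 F [ 0.2 -0.1 -0.5]
```

Emit:
apply_moves(rows=[{"claw": 93,"offset": [562,-534,-20],"twist": [0,0,0.243]},{"claw": 93,"offset": [562,-534,-20],"twist": [0,0,0.243]},{"claw": 93,"offset": [562,-534,-20],"twist": [0,0,0.243]},{"claw": 93,"offset": [562,-534,-20],"twist": [0,0,0.243]},{"claw": 93,"offset": [562,-534,-20],"twist": [0,0,0.243]},{"claw": 93,"offset": [562,-534,-20],"twist": [0,0,0.243]},{"claw": 93,"offset": [562,-534,-20],"twist": [0,0,0.243]},{"claw": 93,"offset": [562,-534,-20],"twist": [0,0,0.243]},{"claw": 93,"offset": [562,-534,-20],"twist": [0,0,0.243]},{"claw": 93,"offset": [562,-534,-20],"twist": [0,0,0.243]}])

```text
time_s: 1.15
position: [0.4018, -0.1106, 0.2457]
tcp_rot: [1.0, -0.0, 0.0, 0.0]
contact_force: [1.4, -1.1, 0.4]
opening: 1.0
grasp_force: 0.0
```

Run:
```python
from h import *
goto([0.50,0.15,0.20],0.0)
```

```text
offset [  98.1 -260.6   45.7] len 282.2 twist [ 0. -0. -0.] t 1.15 pos [ 0.4018 -0.1106  0.2457] open 93.0 F [ 1.4 -1.1  0.4]
```

Emit:
apply_moves(rows=[{"claw": 60,"offset": [98,-260,45],"twist": [0,0,0]},{"claw": 60,"offset": [98,-260,45],"twist": [0,0,0]},{"claw": 60,"offset": [98,-260,45],"twist": [0,0,0]},{"claw": 60,"offset": [98,-260,45],"twist": [0,0,0]},{"claw": 60,"offset": [98,-260,45],"twist": [0,0,0]},{"claw": 60,"offset": [98,-260,45],"twist": [0,0,0]},{"claw": 60,"offset": [98,-260,45],"twist": [0,0,0]},{"claw": 60,"offset": [98,-260,45],"twist": [0,0,0]},{"claw": 60,"offset": [98,-260,45],"twist": [0,0,0]}])

```text
time_s: 2.05
position: [0.4989, 0.1466, 0.2005]
tcp_rot: [1.0, -0.0, -0.0, 0.0]
contact_force: [0.5, -0.4, 1.1]
opening: 0.644
grasp_force: 0.0
```

Run:
```python
from h import *
s=snap('wrist','w1'); goto([0.50,0.15,0.20],0.0)
```

```text
offset [ 1.  -3.7  0.7] len 3.9 twist [ 0.     0.    -0.001] t 2.1 pos [0.499  0.1463 0.2007] open 60.0 F [-0.4 -1.2  0.8]
```

View pics/w1.png

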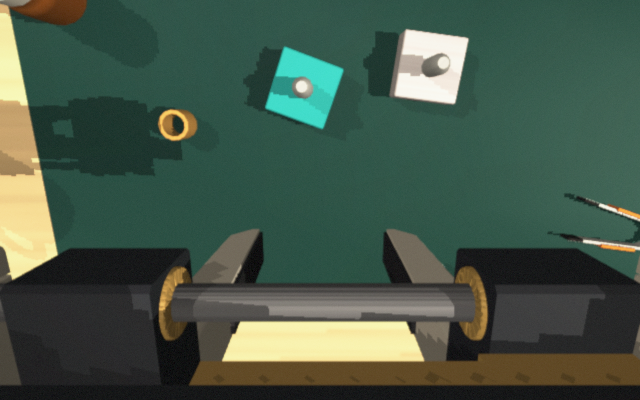

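The wrist view shows the ferrule at (178,125), the turquoise decoy at (305,88) and the steel gauge with its block centre near (430,67) and pin tip near (442,62). Now a metric fit from depth and colour, cross-checked against the top camera.

Run:
```python
from h import *
for tag,wf,wg in(('w1',(150,205,100,150),(370,480,15,115)),('top0',(215,235,187,207),(285,313,170,196))):
    s=load(tag); P=cloud(s); hsv=cv2.cvtColor(s['color'],cv2.COLOR_BGR2HSV)
    u0,u1,v0,v1=wf; M=np.zeros((400,640),bool); M[v0:v1,u0:u1]=1
    br=M&(hsv[...,1]>120)&(hsv[...,0]<35)&(hsv[...,2]>80)
    z=P[br][:,2]; print(tag,'ferrule z pct',np.percentile(z,[5,50,90,97]).round(4),br.sum())
    # outline by colour mask: top rim projected on plane z=.024
    ys,xs=np.nonzero(br); 
    top=P[br&(np.abs(P[...,2]-.024)<.004)]
    if len(top)>5:(c,rad)=cv2.minEnclosingCircle(top[:,:2].astype(np.float32)); print(' depth top circle',np.round(c,4),round(rad,4),len(top), top[:,:2].mean(0).round(4))
    u0,u1,v0,v1=wg; M[:]=0; M[v0:v1,u0:u1]=1
    b=P[M&(np.abs(P[...,2]-.025)<.004)]; rect=cv2.minAreaRect(b[:,:2].astype(np.float32)); print(' block',np.round(rect[0],4),np.round(rect[1],4),rect[2],'z',np.median(b[:,2]).round(4))
    p=P[M&(P[...,2]>.035)]; 
    if len(p): print(' pin',p[:,2].max().round(4),[(h,len(q),q[:,:2].mean(0).round(4) if len(q) else 0) for h in(.04,.045,.05,.055) for q in [p[p[:,2]>h]]])
s=load('w1')
im=np.hstack([cv2.resize(s['color'][95:155,148:208],(400,400),interpolation=cv2.INTER_CUBIC),cv2.resize(s['color'][20:110,385:475],(400,400),interpolation=cv2.INTER_CUBIC)])
cv2.imwrite('pics/c2.png',im)
```

```text
w1 ferrule z pct [0.0017 0.0208 0.025  0.0256] 841
 depth top circle [0.5524 0.2818] 0.014 433 [0.5524 0.2816]
 block [0.6015 0.0519] [0.0564 0.0562] 82.92572784423828 z 0.0255
 pin 0.3532 [(0.04, 477, array([0.5975, 0.0624])), (0.045, 441, array([0.5974, 0.0628])), (0.05, 397, array([0.5972, 0.0633])), (0.055, 241, array([0.595 , 0.0693]))]
top0 ferrule z pct [-0.0032  0.014   0.0245  0.0259] 76
 depth top circle [0.5512 0.2804] 0.0136 26 [0.5521 0.281 ]
 block [0.6004 0.0503] [0.0555 0.0567] 83.95286560058594 z 0.0247
 pin 1.3883 [(0.04, 26, array([0.568 , 0.0456])), (0.045, 24, array([0.5658, 0.0455])), (0.05, 22, array([0.5624, 0.0457])), (0.055, 14, array([0.5422, 0.0426]))]
```

View pics/c2.png

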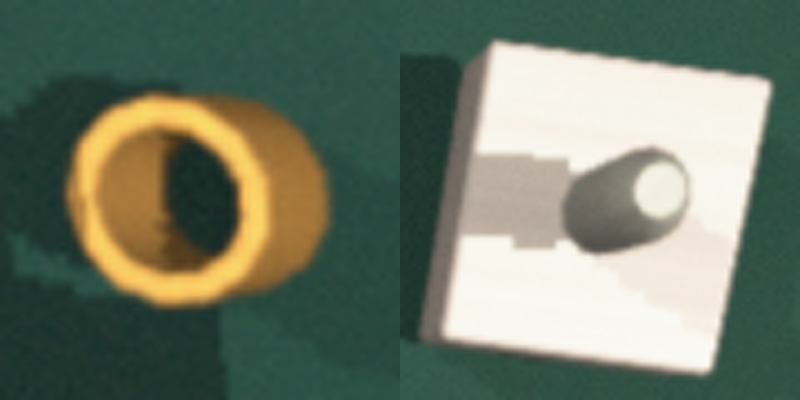

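Both views agree: the ferrule is at (0.552,0.282) with its top at 0.025. The gauge seat is at (0.601,0.0515) with the block top at 0.025.

Emit:
apply_moves(rows=[{"claw": 60,"offset": [53,-134,110],"twist": [0,0,0]},{"claw": 60,"offset": [53,-134,110],"twist": [0,0,0]},{"claw": 60,"offset": [53,-134,110],"twist": [0,0,0]},{"claw": 60,"offset": [53,-134,110],"twist": [0,0,0]},{"claw": 60,"offset": [53,-134,110],"twist": [0,0,0]},{"claw": 60,"offset": [53,-134,110],"twist": [0,0,0]},{"claw": 60,"offset": [53,-134,110],"twist": [0,0,0]},{"claw": 60,"offset": [53,-134,110],"twist": [0,0,0]}])

```text
time_s: 2.9
position: [0.553, 0.2801, 0.0922]
tcp_rot: [1.0, -0.001, 0.001, -0.0]
contact_force: [0.3, -0.2, 0.7]
opening: 0.642
grasp_force: 0.0
```

Run:
```python
from h import *
goto([0.5524,0.2817,0.021],0.0)
```

```text
offset [-0.8 -1.5 71.2] len 71.3 twist [-0.    -0.002 -0.002] t 2.9 pos [0.553  0.2801 0.0922] open 59.7 F [ 0.3 -0.2  0.7]
```

Emit:
apply_moves(rows=[{"claw": 60,"offset": [-0.6,-1,35],"twist": [0,0,0]},{"claw": 60,"offset": [-0.6,-1,55],"twist": [0,0,0]},{"claw": 60,"offset": [-0.6,-1,71],"twist": [0,0,0]},{"claw": 60,"offset": [-0.6,-1,71],"twist": [0,0,0]},{"claw": 60,"offset": [-0.6,-1,71],"twist": [0,0,0]}])

```text
time_s: 3.4
position: [0.5522, 0.2819, 0.0206]
tcp_rot: [1.0, -0.001, 0.001, -0.0]
contact_force: [0.2, -0.5, -0.2]
opening: 0.646
grasp_force: 0.0
```

Run:
```python
from h import *
goto([0.5524,0.2817,0.021],0.0)
```

```text
offset [ 0.2  0.2 -0.4] len 0.5 twist [-0.    -0.001 -0.001] t 3.4 pos [0.5522 0.2819 0.0206] open 60.0 F [ 0.2 -0.5 -0.2]
```

Emit:
apply_moves(force=12, rows=[{"claw": 20,"offset": [0,0,0],"twist": [0,0,0]},{"claw": 20,"offset": [0,0,0],"twist": [0,0,0]},{"claw": 20,"offset": [0,0,0],"twist": [0,0,0]},{"claw": 20,"offset": [0,0,0],"twist": [0,0,0]},{"claw": 20,"offset": [0,0,0],"twist": [0,0,0]},{"claw": 20,"offset": [0,0,0],"twist": [0,0,0]},{"claw": 20,"offset": [0,0,-30],"twist": [0,0,0]},{"claw": 20,"offset": [0,0,-80],"twist": [0,0,0]},{"claw": 20,"offset": [0,0,-90],"twist": [0,0,0]},{"claw": 20,"offset": [0,0,-90],"twist": [0,0,0]}])

```text
time_s: 4.4
position: [0.5532, 0.2829, 0.112]
tcp_rot: [1.0, -0.0, 0.002, -0.001]
contact_force: [0.7, -0.6, 0.0]
opening: 0.301
grasp_force: 12.0
```

Run:
```python
from h import *
goto([0.6013,0.0517,0.11],0.0)
```

```text
offset [ 48.1 231.2   1.9] len 236.2 twist [-0.002 -0.005 -0.   ] t 4.4 pos [0.5532 0.2829 0.112 ] open 28.0 F [ 0.7 -0.6  0. ]
```

Emit:
apply_moves(rows=[{"claw": 20,"offset": [10,40,2],"twist": [0,0,0]},{"claw": 20,"offset": [48,231,2],"twist": [0,0,0]},{"claw": 20,"offset": [48,231,2],"twist": [0,0,0]},{"claw": 20,"offset": [48,231,2],"twist": [0,0,0]},{"claw": 20,"offset": [48,231,2],"twist": [0,0,0]},{"claw": 20,"offset": [48,231,2],"twist": [0,0,0]},{"claw": 20,"offset": [48,231,2],"twist": [0,0,0]},{"claw": 20,"offset": [48,231,2],"twist": [0,0,0]},{"claw": 20,"offset": [48,231,2],"twist": [0,0,0]}])

```text
time_s: 5.3
position: [0.5988, 0.053, 0.1068]
tcp_rot: [1.0, 0.001, -0.001, -0.0]
contact_force: [-0.6, -0.2, -0.4]
opening: 0.303
grasp_force: 12.0
```

Run:
```python
from h import *
s=snap('wrist','w2'); cv2.imwrite('pics/w2.png',cv2.resize(s['color'][100:400,200:440],None,fx=2,fy=2))
goto([0.6013,0.0517,0.055],0.0)
```

```text
offset [ 2.3  1.4 52.1] len 52.2 twist [-0.     0.001  0.002] t 5.35 pos [0.599  0.053  0.1071] open 28.0 F [-0.3  1.3 -0.3]
```

View pics/w2.png

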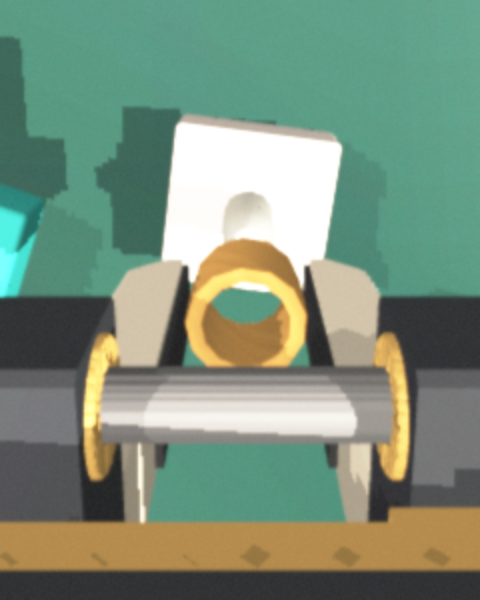

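The ferrule (crop (246,310)) hangs upright between the fingers and lines up with the pin (246,215). Lower in stages.

Emit:
apply_moves(rows=[{"claw": 20,"offset": [2.3,1.4,10],"twist": [0,0,0]},{"claw": 20,"offset": [2.3,1.4,20],"twist": [0,0,0]},{"claw": 20,"offset": [2.3,1.4,30],"twist": [0,0,0]},{"claw": 20,"offset": [2.3,1.4,36],"twist": [0,0,0]},{"claw": 20,"offset": [2.3,1.4,40],"twist": [0,0,0]},{"claw": 20,"offset": [2.3,1.4,40],"twist": [0,0,0]}])

```text
time_s: 5.95
position: [0.6013, 0.0505, 0.0666]
tcp_rot: [1.0, -0.0, -0.001, -0.0]
contact_force: [-0.1, 2.9, -2.5]
opening: 0.304
grasp_force: 12.0
```

Run:
```python
from h import *
goto([0.6013,0.0517,0.047],0.0)
```

```text
offset [ 0.  -1.2 19.6] len 19.6 twist [-0.001  0.002 -0.   ] t 5.95 pos [0.6013 0.0505 0.0666] open 28.2 F [-0.1  2.9 -2.5]
```

Emit:
apply_moves(rows=[{"claw": 20,"offset": [0,-1.5,0],"twist": [0,0,0]},{"claw": 20,"offset": [0,-1.5,6],"twist": [0,0,0]},{"claw": 20,"offset": [0,-1.5,12],"twist": [0,0,0]},{"claw": 20,"offset": [0,-1.5,17],"twist": [0,0,0]},{"claw": 20,"offset": [0,-1.5,19],"twist": [0,0,0]},{"claw": 20,"offset": [0,-1.5,19],"twist": [0,0,0]}])

```text
time_s: 6.55
position: [0.6017, 0.0514, 0.048]
tcp_rot: [1.0, -0.0, -0.0, -0.0]
contact_force: [0.3, 0.0, -0.5]
opening: 0.302
grasp_force: 12.0
```

Run:
```python
from h import *
goto([0.6013,0.0517,0.046],0.0)
```

```text
offset [-0.3 -0.3  2. ] len 2.0 twist [-0.     0.001 -0.   ] t 6.55 pos [0.6017 0.0514 0.048 ] open 28.1 F [ 0.3  0.  -0.5]
```

Emit:
apply_moves(rows=[{"claw": 20,"offset": [0,0,2.5],"twist": [0,0,0]},{"claw": 20,"offset": [0,0,2.5],"twist": [0,0,0]},{"claw": 50,"offset": [0,0,2.5],"twist": [0,0,0]},{"claw": 50,"offset": [0,0,2.5],"twist": [0,0,0]},{"claw": 50,"offset": [0,0,2.5],"twist": [0,0,0]},{"claw": 50,"offset": [0,0,2.5],"twist": [0,0,0]},{"claw": 50,"offset": [0,0,-45],"twist": [0,0,0]},{"claw": 50,"offset": [0,0,-90],"twist": [0,0,0]},{"claw": 60,"offset": [-60,0,-110],"twist": [0,0,0]},{"claw": 60,"offset": [-60,0,-110],"twist": [0,0,0]}])

```text
time_s: 7.55
position: [0.5399, 0.0518, 0.161]
tcp_rot: [1.0, 0.0, 0.001, 0.0]
contact_force: [-0.4, -0.3, -0.1]
opening: 0.632
grasp_force: 0.0
```

Run:
```python
from h import *
s=snap('wrist','w3'); P=cloud(s); hsv=cv2.cvtColor(s['color'],cv2.COLOR_BGR2HSV)
m=(np.hypot(P[...,0]-.601,P[...,1]-.0515)<.03)
br=m&(hsv[...,1]>110)&(hsv[...,0]<35); t=P[br]; print(np.percentile(t[:,2],[5,50,95]).round(4),len(t))
t=t[np.abs(t[:,2]-np.percentile(t[:,2],90))<.003]; print(cv2.minEnclosingCircle(t[:,:2].astype(np.float32)),t[:,2].std())
v,u=np.nonzero(m); print(u.min(),u.max(),v.min(),v.max())
goto([0.43,-0.27,0.2],0.0)
```

```text
[0.0424 0.0493 0.3138] 191
((0.6074454188346863, 0.05107001215219498), 9.999999747378752e-05) 5.551115123125783e-17
0 638 0 399
offset [-109.   321.9  -39.6] len 342.2 twist [ 0. -0.  0.] t 7.6 pos [0.5389 0.0519 0.1604] open 59.6 F [-1.9  1.4 -1. ]
```

Emit:
apply_moves(rows=[{"claw": 80,"offset": [-179,322,-90],"twist": [0,0,0]},{"claw": 80,"offset": [-179,322,-90],"twist": [0,0,0]},{"claw": 80,"offset": [-179,322,-90],"twist": [0,0,0]},{"claw": 80,"offset": [-179,322,-90],"twist": [0,0,0]},{"claw": 80,"offset": [-179,322,-90],"twist": [0,0,0]},{"claw": 80,"offset": [-179,322,-90],"twist": [0,0,0]},{"claw": 80,"offset": [-179,322,-90],"twist": [0,0,0]},{"claw": 80,"offset": [-179,322,-90],"twist": [0,0,0]},{"claw": 80,"offset": [-179,322,-90],"twist": [0,0,0]},{"claw": 80,"offset": [-179,322,-90],"twist": [0,0,0]}])

```text
time_s: 8.6
position: [0.3628, -0.2707, 0.2479]
tcp_rot: [1.0, -0.001, -0.0, -0.001]
contact_force: [0.7, 0.6, -0.2]
opening: 0.859
grasp_force: 0.0
```

Run:
```python
from h import *
s=snap('wrist','w4'); goto([0.36,-0.27,0.25],0.0)
s3=load('w3');P=cloud(s3);hsv=cv2.cvtColor(s3['color'],cv2.COLOR_BGR2HSV)
t=P[(np.hypot(P[...,0]-.601,P[...,1]-.0515)<.03)&(hsv[...,1]>110)&(hsv[...,0]<35)&(np.abs(P[...,2]-.0493)<.002)]
print(cv2.minEnclosingCircle(t[:,:2].astype(np.float32)),len(t))
b=P[(np.hypot(P[...,0]-.601,P[...,1]-.0515)<.05)&(np.abs(P[...,2]-.025)<.003)]; print(cv2.minAreaRect(b[:,:2].astype(np.float32)))
```

```text
offset [-3.   0.1 -2.3] len 3.8 twist [-0.002  0.001 -0.001] t 8.65 pos [ 0.363  -0.2699  0.2477] open 80.2 F [-0.4  0.5  0.9]
((0.6018434762954712, 0.05192390829324722), 0.011805104091763496) 106
((0.6014136075973511, 0.05170082300901413), (0.05596545338630676, 0.05619129538536072), 82.90767669677734)
```

View pics/w4.png

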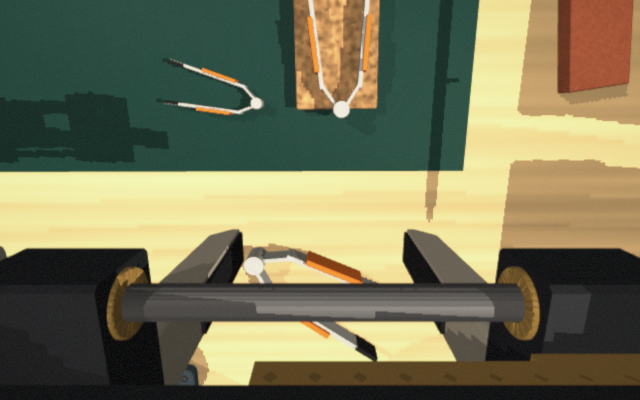

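The ferrule is seated: top at 0.049, centre (0.6018,0.0519). The pad tongs' hinge shows at (342,109), and their jaws are cut off at the top of the picture, so I move ahead for a second view.

Emit:
apply_moves(rows=[{"claw": 80,"offset": [40,10,20],"twist": [0,0,0]},{"claw": 80,"offset": [60,15,30],"twist": [0,0,0]},{"claw": 80,"offset": [60,15,30],"twist": [0,0,0]},{"claw": 80,"offset": [60,15,30],"twist": [0,0,0]}])

```text
time_s: 9.05
position: [0.423, -0.2837, 0.2177]
tcp_rot: [1.0, 0.001, -0.001, -0.001]
contact_force: [-0.3, 0.2, 0.1]
opening: 0.858
grasp_force: 0.0
```

Run:
```python
from h import *
s=snap('wrist','w5'); P=cloud(s); hsv=cv2.cvtColor(s['color'],cv2.COLOR_BGR2HSV)
A=P[...,0];B=P[...,1];Z=P[...,2]
reg=(A>.38)&(A<.62)&(B>-.36)&(B<-.22)&(Z>.03)&(Z<.045)
print('z',np.percentile(Z[reg],[5,50,95]).round(4),reg.sum())
orange=reg&(hsv[...,1]>150)&(hsv[...,0]<20)
n,l,st,c=cv2.connectedComponentsWithStats(orange.astype(np.uint8))
for i in range(1,n):
    if st[i,4]>40:
        q=P[l==i]; print('orange',st[i,4],q.mean(0).round(4),q.min(0).round(4),q.max(0).round(4), cv2.fitLine(q[:,:2].astype(np.float32),cv2.DIST_L2,0,.01,.01).ravel().round(4))
q=P[reg]; print('tongs x',q[:,0].min(),q[:,0].max(),'y',q[:,1].min(),q[:,1].max())
h=q[q[:,0]<q[:,0].min()+.016]; print('hinge',cv2.minEnclosingCircle(h[:,:2].astype(np.float32)))
for x in np.arange(.43,.58,.01):
    y=q[np.abs(q[:,0]-x)<.002][:,1]
    if len(y): m=y.min()/2+y.max()/2; print(x.round(3),'R',y[y<m].mean().round(4),'L',y[y>=m].mean().round(4),'mid',m.round(4),'w',np.ptp(y).round(4))
pad=P[(np.abs(Z-.015)<.002)&(np.abs(A-.495)<.1)&(np.abs(B+.286)<.08)]; print('pad',cv2.minAreaRect(pad[:,:2].astype(np.float32)),np.median(pad[:,2]))
goto([0.45,-0.285,0.1],0.0)
```

```text
z [0.0332 0.0356 0.0384] 2111
orange 278 [ 0.4917 -0.3133  0.0375] [ 0.467  -0.3172  0.0351] [ 0.5157 -0.3099  0.0396] [ 0.9977 -0.0681  0.4917 -0.3133]
orange 292 [ 0.4897 -0.2617  0.0375] [ 0.465  -0.2666  0.0354] [ 0.5138 -0.2562  0.0395] [ 0.9911  0.1332  0.4897 -0.2617]
tongs x 0.42243725100235835 0.565399320415189 y -0.31722662118379874 -0.25343999107409254
hinge ((0.4327327311038971, -0.28910136222839355), 0.010779716074466705)
0.43 R -0.2934 L -0.2855 mid -0.2891 w 0.0153
0.44 R -0.2981 L -0.2795 mid -0.2886 w 0.0238
0.45 R -0.3052 L -0.2713 mid -0.2885 w 0.0408
0.46 R -0.3077 L -0.269 mid -0.2885 w 0.0424
0.47 R -0.3104 L -0.2658 mid -0.2879 w 0.0519
0.48 R -0.3109 L -0.2645 mid -0.2879 w 0.0534
0.49 R -0.3116 L -0.2631 mid -0.2873 w 0.0557
0.5 R -0.3123 L -0.2618 mid -0.2869 w 0.058
0.51 R -0.3127 L -0.2606 mid -0.2868 w 0.0593
0.52 R -0.312 L -0.2608 mid -0.2863 w 0.0549
0.53 R -0.3126 L -0.2594 mid -0.2859 w 0.0571
0.54 R -0.3133 L -0.2583 mid -0.2858 w 0.0585
0.55 R -0.3137 L -0.257 mid -0.2853 w 0.0605
0.56 R -0.3143 L -0.2558 mid -0.2852 w 0.0634
pad ((0.5087668299674988, -0.2887871265411377), (0.1180318295955658, 0.18872079253196716), 73.24772644042969) 0.015530478312630503
offset [ 27.4   1.1 118.2] len 121.4 twist [-0.001  0.001  0.002] t 9.1 pos [ 0.4228 -0.284   0.2183] open 79.8 F [-0.8  0.3 -0.3]
```

View pics/w5.png

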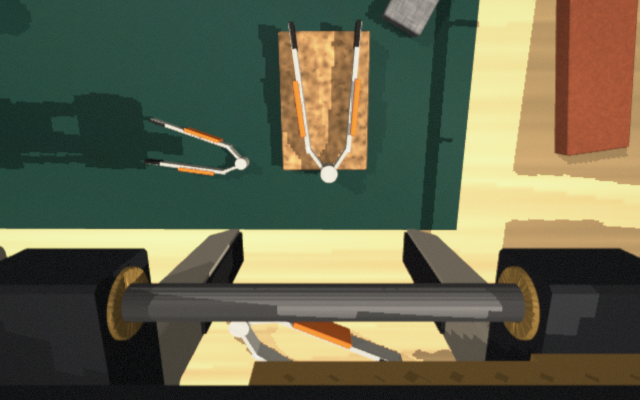

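The pad tongs are in full view: hinge (329,174), jaws at (292,25) and (359,25), sleeves at (299,108) and (354,103). Grip centre is (0.4907,-0.2875), yaw 0.031, sleeve top 0.0375 over pad 0.0155. Approach.

Run:
```python
from h import *
goto([0.4907,-0.2875,0.07],0.031)
```

```text
offset [ 68.1   3.7 148.2] len 163.1 twist [-0.001  0.001 -0.029] t 9.1 pos [ 0.4228 -0.284   0.2183] open 79.8 F [-0.8  0.3 -0.3]
```

Emit:
apply_moves(rows=[{"claw": 80,"offset": [68,3.7,50],"twist": [0,0,-0.03]},{"claw": 80,"offset": [68,3.7,90],"twist": [0,0,-0.03]},{"claw": 80,"offset": [68,3.7,130],"twist": [0,0,-0.03]},{"claw": 80,"offset": [68,3.7,148],"twist": [0,0,-0.03]},{"claw": 80,"offset": [68,3.7,148],"twist": [0,0,-0.03]},{"claw": 80,"offset": [68,3.7,148],"twist": [0,0,-0.03]},{"claw": 80,"offset": [68,3.7,148],"twist": [0,0,-0.03]}])

```text
time_s: 9.8
position: [0.4918, -0.2902, 0.0731]
tcp_rot: [1.0, 0.015, 0.002, 0.001]
contact_force: [0.3, -0.4, 0.1]
opening: 0.861
grasp_force: 0.0
```

Run:
```python
from h import *
goto([0.4907,-0.2875,0.032],0.031)
```

```text
offset [-1.1 -2.9 41.1] len 41.2 twist [ 0.003 -0.003 -0.001] t 9.8 pos [ 0.4918 -0.2902  0.0731] open 80.0 F [ 0.3 -0.4  0.1]
```

Emit:
apply_moves(rows=[{"claw": 80,"offset": [-1,-2.6,20],"twist": [0.003,-0.003,0]},{"claw": 80,"offset": [-1,-2.6,34],"twist": [0.003,-0.003,0]},{"claw": 80,"offset": [-1,-2.6,41],"twist": [0.003,-0.003,0]},{"claw": 80,"offset": [-1,-2.6,41],"twist": [0.003,-0.003,0]},{"claw": 80,"offset": [-1,-2.6,41],"twist": [0.003,-0.003,0]}])

```text
time_s: 10.3
position: [0.4904, -0.2873, 0.0309]
tcp_rot: [1.0, 0.015, -0.001, -0.001]
contact_force: [-0.8, 0.5, -0.3]
opening: 0.86
grasp_force: 0.0
```

Run:
```python
from h import *
goto([0.4907,-0.2875,0.032],0.031)
```

```text
offset [ 0.3  0.2 -1.1] len 1.2 twist [-0.002  0.001 -0.001] t 10.3 pos [ 0.4904 -0.2873  0.0309] open 80.0 F [-0.8  0.5 -0.3]
```

Emit:
apply_moves(force=12, rows=[{"claw": 50,"offset": [0,0,-0.5],"twist": [0,0,0]},{"claw": 50,"offset": [0,0,-0.5],"twist": [0,0,0]},{"claw": 50,"offset": [0,0,-0.5],"twist": [0,0,0]},{"claw": 50,"offset": [0,0,-0.5],"twist": [0,0,0]},{"claw": 50,"offset": [0,0,-0.5],"twist": [0,0,0]},{"claw": 50,"offset": [0,0,-0.5],"twist": [0,0,0]}])

```text
time_s: 10.9
position: [0.4901, -0.2869, 0.0304]
tcp_rot: [1.0, 0.015, -0.001, -0.001]
contact_force: [-0.1, 0.3, 3.3]
opening: 0.541
grasp_force: 5.4
```

Emit:
apply_moves(rows=[{"claw": 50,"offset": [0,0,-5],"twist": [0,0,0]},{"claw": 50,"offset": [0,0,-15],"twist": [0,0,0]},{"claw": 50,"offset": [0,0,-40],"twist": [0,0,0]},{"claw": 50,"offset": [0,0,-80],"twist": [0,0,0]},{"claw": 50,"offset": [0,0,-110],"twist": [0,0,0]},{"claw": 50,"offset": [0,0,-120],"twist": [0,0,0]},{"claw": 50,"offset": [0,0,-120],"twist": [0,0,0]},{"claw": 50,"offset": [0,0,-120],"twist": [0,0,0]}])

```text
time_s: 11.7
position: [0.4894, -0.2863, 0.1488]
tcp_rot: [1.0, 0.015, -0.002, -0.002]
contact_force: [0.3, 0.3, -1.0]
opening: 0.537
grasp_force: 4.0
```

Run:
```python
from h import *
s=snap('wrist','w6'); goto([0.535,0.0517,0.15],0.031)
q,R,st=tool(); print(st['grasp_force'],R.as_rotvec())
```

```text
offset [ 5.590e+01 -3.363e+02 -3.000e-01] len 340.9 twist [-0.005  0.005 -0.001] t 11.75 pos [ 0.4892 -0.2861  0.1482] open 50.4 F [-0.2  0.  -1.4]
3.994254022836685 [-3.13605209 -0.04676943  0.00870027]
```

View pics/w6.png

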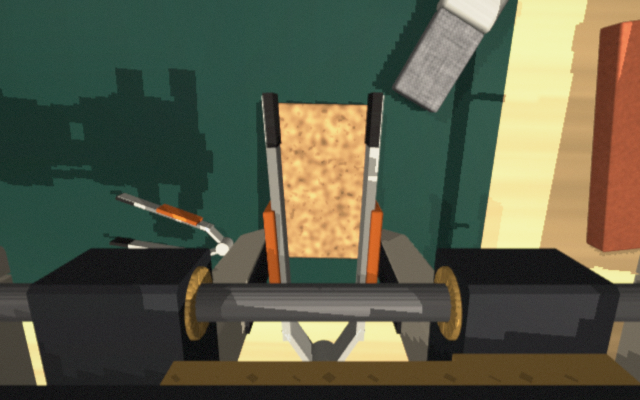

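The tongs hang in the fingers with jaws at (270,120) and (376,120), level and symmetric. Now measure the jaw midpoint and pitch in the tool frame.

```bash
cat >> h.py <<'E'
def jaws(s):
    q,R,st=tool(); Q=R.inv().apply((cloud(s)-q).reshape(-1,3)).reshape(400,640,3)
    m=(np.abs(Q[...,2])<.02)&(Q[...,0]>.01)&(Q[...,0]<.1)&(np.abs(Q[...,1])<.045); return Q[m],m
E
python3 - <<'E'
from h import *
s=load('w6'); Q,m=jaws(s)
for sg in(1,-1):
    a=Q[Q[:,1]*sg>0]
    print('side',sg,'tip x',np.percentile(a[:,0],99.5).round(4))
    for x in np.arange(.02,.08,.01):
        b=a[np.abs(a[:,0]-x)<.003]
        if len(b)>3: t=b[b[:,2]<np.percentile(b[:,2],50)]; print(x.round(2),'ztop',np.percentile(b[:,2],10).round(4),'y in/out',np.percentile(b[:,1],[5,50,95]).round(4))
E
```

```text
side 1 tip x 0.0739
0.02 ztop -0.0082 y in/out [0.019  0.0217 0.026 ]
0.03 ztop -0.0056 y in/out [0.0194 0.0205 0.0232]
0.04 ztop -0.0056 y in/out [0.0198 0.021  0.0236]
0.05 ztop -0.0059 y in/out [0.0202 0.0216 0.0241]
0.06 ztop -0.0069 y in/out [0.0202 0.0215 0.0243]
0.07 ztop -0.0069 y in/out [0.0206 0.0219 0.0249]
side -1 tip x 0.0739
0.02 ztop -0.0082 y in/out [-0.0242 -0.02   -0.0173]
0.03 ztop -0.0054 y in/out [-0.0215 -0.0189 -0.0177]
0.04 ztop -0.0055 y in/out [-0.0219 -0.0194 -0.0182]
0.05 ztop -0.0058 y in/out [-0.0225 -0.0198 -0.0185]
0.06 ztop -0.0066 y in/out [-0.0228 -0.0199 -0.0186]
0.07 ztop -0.0067 y in/out [-0.0233 -0.0204 -0.0191]
```

Run:
```python
from h import *
goto([0.5386,0.0507,0.12],0.031)
```

```text
offset [  59.6 -335.    29.6] len 341.6 twist [-0.005  0.005 -0.001] t 11.75 pos [ 0.4892 -0.2861  0.1482] open 50.4 F [-0.2  0.  -1.4]
```

Emit:
apply_moves(rows=[{"claw": 50,"offset": [5,-30,0],"twist": [-0.005,0.005,0]},{"claw": 50,"offset": [12,-65,0],"twist": [-0.005,0.005,0]},{"claw": 50,"offset": [18,-105,5],"twist": [-0.005,0.005,0]},{"claw": 50,"offset": [26,-150,10],"twist": [-0.005,0.005,0]},{"claw": 50,"offset": [35,-195,15],"twist": [-0.005,0.005,0]},{"claw": 50,"offset": [43,-240,20],"twist": [-0.005,0.005,0]},{"claw": 50,"offset": [50,-280,25],"twist": [-0.005,0.005,0]},{"claw": 50,"offset": [56,-315,30],"twist": [-0.005,0.005,0]},{"claw": 50,"offset": [59.5,-335,30],"twist": [-0.005,0.005,0]},{"claw": 50,"offset": [59.5,-335,30],"twist": [-0.005,0.005,0]}])

```text
time_s: 12.75
position: [0.5382, 0.0526, 0.1187]
tcp_rot: [1.0, 0.017, -0.001, 0.0]
contact_force: [-0.1, 0.2, -0.8]
opening: 0.538
grasp_force: 4.0
```

Emit:
apply_moves(rows=[{"claw": 50,"offset": [0,0,0],"twist": [0,0,0]},{"claw": 50,"offset": [0,0,0],"twist": [0,0,0]}])

```text
time_s: 12.95
position: [0.5391, 0.0488, 0.1201]
tcp_rot: [1.0, 0.015, 0.0, 0.001]
contact_force: [0.3, -0.2, -1.4]
opening: 0.54
grasp_force: 4.0
```

Run:
```python
from h import *
s=snap('wrist','w7'); goto([0.5386,0.0507,0.0425],0.031)
Q,m=jaws(s)
for x in(.06,.07):
    b=Q[np.abs(Q[:,0]-x)<.004]; print(x,[(np.percentile(b[b[:,1]*g>0][:,1],[5,95]).round(4),np.percentile(b[b[:,1]*g>0][:,2],10).round(4)) for g in(1,-1)], Q[:,0].max().round(4))
P=cloud(s);hsv=cv2.cvtColor(s['color'],cv2.COLOR_BGR2HSV)
br=(np.hypot(P[...,0]-.6015,P[...,1]-.0515)<.025)&(np.abs(P[...,2]-.049)<.004)&(hsv[...,1]>100)
q,R,_=tool(); t=P[br]; c,rad=cv2.minEnclosingCircle(t[:,:2].astype(np.float32)); print('ferrule',c,rad,len(t),'in tool',R.inv().apply(np.array([*c,.049])-q).round(4))
```

```text
offset [-0.7 -2.3 77.8] len 77.9 twist [ 0.002 -0.001 -0.003] t 13.0 pos [0.5392 0.0486 0.1203] open 49.9 F [-0.   0.1 -0.9]
0.06 [(array([0.0197, 0.024 ]), np.float64(-0.0058)), (array([-0.0232, -0.0191]), np.float64(-0.0058))] 0.074
0.07 [(array([0.0202, 0.0243]), np.float64(-0.006)), (array([-0.0236, -0.0196]), np.float64(-0.0057))] 0.074
ferrule (0.6009100079536438, 0.05192872881889343) 0.012010188773274422 199 in tool [ 0.0617 -0.0018  0.0714]
```

View pics/w7.png

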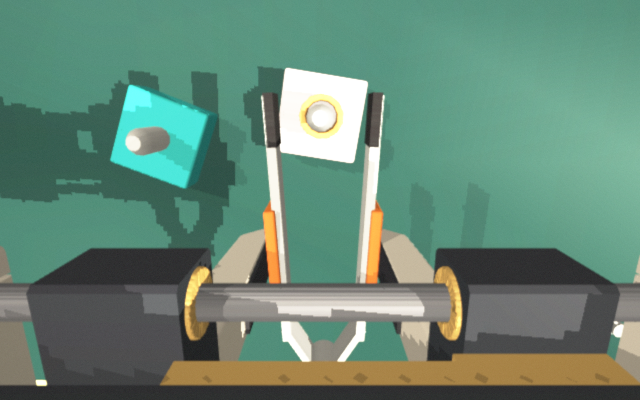

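The ferrule ring at (322,116) sits between the open jaws (270,120) and (376,120). Descend in line, with a −2 mm tool-y correction.

Emit:
apply_moves(rows=[{"claw": 50,"offset": [-0.7,-2,0],"twist": [0,0,0]},{"claw": 50,"offset": [-0.7,-2,20],"twist": [0,0,0]},{"claw": 50,"offset": [-0.7,-2,40],"twist": [0,0,0]},{"claw": 50,"offset": [-0.7,-2,57],"twist": [0,0,0]},{"claw": 50,"offset": [-0.7,-2,70],"twist": [0,0,0]},{"claw": 50,"offset": [-0.7,-2,76],"twist": [0,0,0]},{"claw": 50,"offset": [-0.7,-2,77],"twist": [0,0,0]},{"claw": 50,"offset": [-0.7,-2,77],"twist": [0,0,0]}])

```text
time_s: 13.8
position: [0.5394, 0.0514, 0.0442]
tcp_rot: [1.0, 0.015, 0.001, 0.001]
contact_force: [0.2, 0.1, -1.3]
opening: 0.541
grasp_force: 4.0
```

Run:
```python
from h import *
s=snap('wrist','w8'); goto([0.5386,0.0507,0.0425],0.031)
Q,m=jaws(s)
for x in(.06,.07):
    b=Q[(np.abs(Q[:,0]-x)<.004)&(np.abs(Q[:,1])>.0165)]; print(x,[(np.percentile(b[b[:,1]*g>0][:,1],[5,95]).round(4),np.percentile(b[b[:,1]*g>0][:,2],10).round(4)) for g in(1,-1)])
P=cloud(s);hsv=cv2.cvtColor(s['color'],cv2.COLOR_BGR2HSV)
br=(np.hypot(P[...,0]-.6015,P[...,1]-.0515)<.018)&(np.abs(P[...,2]-.049)<.003)&(hsv[...,1]>100)
q,R,_=tool(); t=P[br]; c,rad=cv2.minEnclosingCircle(t[:,:2].astype(np.float32)); print('ferrule',c,rad,len(t),'in tool',R.inv().apply(np.array([*c,.049])-q).round(4))
```

```text
offset [-1.   0.7  2. ] len 2.4 twist [ 0.002 -0.003 -0.001] t 13.85 pos [0.5396 0.0514 0.0445] open 49.8 F [ 0.8 -0.1 -1. ]
0.06 [(array([0.019 , 0.0245]), np.float64(-0.0057)), (array([-0.0229, -0.0171]), np.float64(-0.0056))]
0.07 [(array([0.0177, 0.0296]), np.float64(-0.0056)), (array([-0.0232, -0.0172]), np.float64(-0.0056))]
ferrule (0.6018291115760803, 0.050688888877630234) 0.013860723935067654 1753 in tool [ 0.0622  0.0026 -0.0042]
```

Emit:
apply_moves(rows=[{"claw": 50,"offset": [-0.8,1.3,1.5],"twist": [0,-0.002,0]},{"claw": 50,"offset": [-0.8,1.3,1.5],"twist": [0,-0.002,0]},{"claw": 47,"offset": [-0.8,1.3,1.5],"twist": [0,-0.002,0]},{"claw": 44.5,"offset": [-0.8,1.3,1.5],"twist": [0,-0.002,0]},{"claw": 44.5,"offset": [-0.8,1.3,1.5],"twist": [0,-0.002,0]},{"claw": 44.5,"offset": [-0.8,1.3,1.5],"twist": [0,-0.002,0]}])

```text
time_s: 14.45
position: [0.5383, 0.0501, 0.0425]
tcp_rot: [1.0, 0.015, 0.0, 0.001]
contact_force: [0.4, -1.1, -0.6]
opening: 0.483
grasp_force: 5.8
```

Emit:
apply_moves(force=18, rows=[{"claw": 36,"offset": [0,0.4,0],"twist": [0,0,0]},{"claw": 36,"offset": [0,0.4,0],"twist": [0,0,0]},{"claw": 36,"offset": [0,0.4,0],"twist": [0,0,0]},{"claw": 36,"offset": [0,0.4,0],"twist": [0,0,0]},{"claw": 36,"offset": [0,0.4,0],"twist": [0,0,0]}])

```text
time_s: 14.95
position: [0.5383, 0.05, 0.0424]
tcp_rot: [1.0, 0.015, 0.0, 0.001]
contact_force: [-0.0, 1.2, 0.5]
opening: 0.475
grasp_force: 18.0
```

Emit:
apply_moves(rows=[{"claw": 36,"offset": [0,0.2,-5],"twist": [0,0,0]},{"claw": 36,"offset": [0,0.2,-12],"twist": [0,0,0]},{"claw": 36,"offset": [0,0.2,-20],"twist": [0,0,0]},{"claw": 36,"offset": [0,0.2,-30],"twist": [0,0,0]},{"claw": 36,"offset": [0,0.2,-42],"twist": [0,0,0]},{"claw": 36,"offset": [0,0.2,-60],"twist": [0,0,0]},{"claw": 36,"offset": [0,0.2,-85],"twist": [0,0,0]},{"claw": 36,"offset": [0,0.2,-115],"twist": [0,0,0]},{"claw": 36,"offset": [0,0.2,-145],"twist": [0,0,0]},{"claw": 36,"offset": [0,0.2,-165],"twist": [0,0,0]}])

```text
time_s: 15.95
position: [0.5389, 0.0499, 0.2108]
tcp_rot: [1.0, 0.015, 0.002, 0.001]
contact_force: [0.4, 0.4, -1.9]
opening: 0.475
grasp_force: 18.0
```

Emit:
apply_moves(rows=[{"claw": 36,"offset": [0,0,-10],"twist": [0,0,0]},{"claw": 36,"offset": [0,0,-10],"twist": [0,0,0]},{"claw": 36,"offset": [0,0,-10],"twist": [0,0,0]},{"claw": 36,"offset": [0,0,-10],"twist": [0,0,0]},{"claw": 36,"offset": [0,0,-10],"twist": [0,0,0]},{"claw": 36,"offset": [0,0,-10],"twist": [0,0,0]},{"claw": 36,"offset": [0,0,-10],"twist": [0,0,0]},{"claw": 36,"offset": [0,0,-10],"twist": [0,0,0]}])

```text
time_s: 16.75
position: [0.5382, 0.05, 0.2171]
tcp_rot: [1.0, 0.015, -0.0, 0.001]
contact_force: [-0.1, -0.6, -1.8]
opening: 0.471
grasp_force: 18.0
```

Run:
```python
from h import *
s=snap('wrist','w9'); goto([0.54,0.05,0.2],0.031)
P=cloud(s);hsv=cv2.cvtColor(s['color'],cv2.COLOR_BGR2HSV); q,R,st=tool()
br=(np.hypot(P[...,0]-.6,P[...,1]-.051)<.018)&(hsv[...,1]>100)&(hsv[...,0]<35)&(P[...,2]>.1); print(br.sum(),np.percentile(P[br][:,2],[5,50,95]),q)
```

```text
offset [ 1.8 -0.  17.2] len 17.3 twist [ 0.002  0.    -0.001] t 16.8 pos [0.5382 0.05   0.2172] open 43.8 F [ 0.   0.8 -1.6]
2250 [0.21221419 0.22370113 0.36981888] [0.53818836 0.04997533 0.21721966]
```

View pics/w9.png

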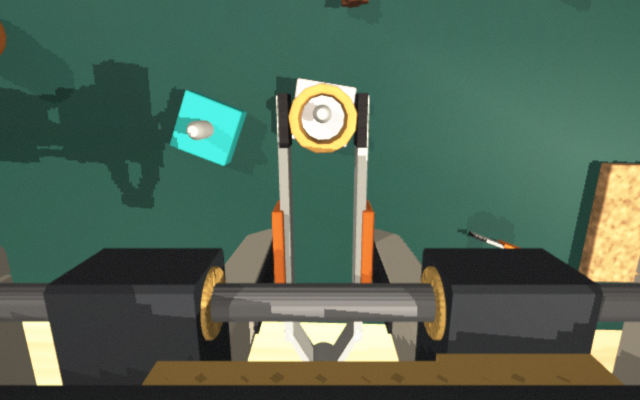

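The ferrule (323,117) is clamped upright between the tong jaws. Its top is at 0.224, so its underside is at about 0.20, and nothing else touches it. Hand in.

```bash
python3 -c "
from cell import r
print(r.job_done())"
```

```text
the job is handed in; nothing more can be done
None
```

The ferrule was seated on the gauge pin and let go, then gripped with the middle-sized tongs and lifted off. The job was handed in at about 17 s with the ferrule held still, its underside about 20 cm above the bench; the verdict was not shown.

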